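# Set and lock the candle length gauge

### The job

Set the candle length gauge for the next batch: turn the blue knob clockwise until its white pointer stands on the red mark, and only then push the black post of the brass lock ring under the dial clockwise until the ring seats and is firmly tight, with a push of about 12 newtons on the post, without forcing it. The pointer must stay on the mark; let go of everything, and leave the candle in the trough and the two jars where they are.

Things in the scene. Friction and masses are not known exactly. Their poses are not given: they have to be found in the camera images.
- knob_grip (a point): Blue bar-shaped knob on the gauge's dark dial; bar 40 mm long, 16 mm thick, 38 mm high. Point on the knob's upright axis, 82 mm above the table, 16 mm below the bar's top, 28 mm above the dial. x runs along the bar towards the pointer, y across it (grasp direction), z up. Friction about 0.08 N m; it stays where left. The needed turn is clockwise from above, 0.4 to 1.4 rad.
- pointer_tip (a point): Tip of the white pointer, fixed to the knob, 52 mm from the axis and just above the dial. Turning the knob also moves the small brass stop in the trough.
- mark_tip (a point): The red mark (14 x 7 x 4 mm) on the dial's rim, this point 52 mm from the axis: the pointer tip must come over it. It does not move.
- ring_center (a point): Centre of the knurled brass lock ring, 128 mm across, under the dial (34 to 46 mm above the table), on the knob's axis; fixed point at 40 mm height. The ring turns clockwise from above to tighten. It first runs freely (about 1 N at the post) over 0.6 to 1.3 rad, then seats at an angle that differs each time and cannot be seen.
- post (a point): Upright black post, 14 mm thick, on the ring's lever, 88 mm from the axis, from the lever's top (44 mm above the table) to 94 mm; point on its centre line at 74 mm height. On seating the push rises at once to about 5 N, then the post yields about 0.6 mm per newton. Tight from 7.8 N at the post, damaged above 18.8 N. Let go, it stays tight, giving back a few mm at most. Do not pull it back.
- clamp (a joint): How far the lock ring has been wound past its seat (rad): 0 while it is still loose, 0.02 just tight, 0.05 for a push of 12 N, over 0.10 damaged; when let go it springs back to at most about 0.037.
- candle_center (a point): Centre of the loose white candle (22 mm thick, 220 mm long) lying in the gauge's steel trough. Leave alone.
- jar_green_mid (a point): Middle of a loose green jar with a wooden lid, 54 mm across, 85 mm high. Leave alone.
- jar_amber_mid (a point): Middle of a loose amber jar with a wooden lid, 54 mm across, 85 mm high. Leave alone.

How it is judged:
By the outcome, as a careful person would: the job done as asked, in the order asked, and still so for the second after the job is handed in, with the robot touching nothing.
It also fails if it takes over 70 s, if anything falls off the work surface, if the arm or the gripper's body presses on something with over 40 N, if the wrist force passes 120 N, or if a joint passes its speed limit or range.

### The arm

A 6-joint arm with a two-finger parallel gripper is mounted at the origin on the work surface. World frame = base frame: x ahead of the robot, y to its left, z up, the work surface at z = 0. Lengths are in m, angles in rad, forces in N, time in s.
With the tool pointing down it reaches from about 0.35 to 0.85 m from the base axis. Payload 8.1 kg.
Tool frame: the origin (TCP) lies on the centre line of the jaws, within the pads' length; the fingertips stand 14 mm ahead of it and the grasp point (between the pads) lies 5 mm behind it; z points along the fingers, y is the direction in which the jaws open and shut (so a half turn about z gives the same grasp; the last joint's range is limited). The gripper opens to 93 mm and grips with 3 to 60 N. Pads are 15 mm wide; open, the fingers measure 128 mm over their backs; the gripper's body (75 mm by 188 mm) begins 65 mm behind the grasp point.
Start: joints at [1.217, 0.13, 1.488, -0, 1.523, -0.085], TCP at [0.159, 0.578, 0.233] pointing down, gripper open.
Joint ranges: [-2.96, 2.96], [-0.89, 2.26], [0.02, 2.5], [-1.34, 4.48], [0, 2.73], [-2.66, 2.66]. Speed limits (rad/s): [2.39, 2.39, 2.79, 3.14, 3.14, 3.14].

### API

Orientations are given as a rotation vector (axis times angle).
In Python, from plant import robot gives the robot as it stands.
- The arm moves only by the tool jog_arm, never from a script. Its argument "steps" is a list of rows, each a list of 7 numbers: the closure, from 0 (fully open) to 1 (shut), then the shift along the tool's x, y, z in m, then the turn, a rotation vector about the tool's x, y, z in rad. In form: [[jaw, tx, ty, tz, rx, ry, rz], ...]. A call has 1 to 5 rows; each row is the pose to reach, as a shift and turn from the pose measured when the call began, along the tool's axes at that moment; what a row does not reach only later rows make up. A row lasts 1/8 s, in which the tool goes at most 62.5 mm and 10.7 degrees, less where a joint would pass 70% of its speed; a pose out of reach is approached as far as the arm can. A call with a gripper value outside its range is refused whole. The fingers move at their own pace and stop on an object; "force" is the grip in N (left out, the last holds). Time passes only in rows, so rows that repeat a pose let the fingers close. It gives the time, the measured TCP pose, the force and the opening at its end, in the units of the state.
- robot.read_state(): the state, without advancing time (a new reading comes with each control period).
- robot.read_camera(name): name is "side" or "top"; returns a dict with "image" (420x560x3 uint8, red, green, blue), "mtx" (3x3 intrinsics, pixels), "D" ([k1, k2, p1, p2, k3] as OpenCV has them; the pictures are not rectified), "extrinsics" (4x4, takes a point from camera to world coordinates). Camera axes: x right, y down, z forward; pixel columns grow to the right and rows downward; lengths in m; the calibration is good to about 2 mm. A picture is of the moment at which its call begins. There is no depth.
- robot.close_job(): hands the job in, once; it reports no verdict.
The state is a dict: "t": time; "q": joint angles; "dq": joint speeds; "joint_torque": joint torques, N m; "tool_pos": TCP position; "orientation": TCP orientation; "force": force on the tool from outside, world axes, zero at the start; "wrist_torque": the same for the moment, N m; "opening": finger opening in m.
Only numpy, scipy, OpenCV 4.12 (cv2) and the standard library are available. Lean on these libraries where they do the work, as an engineer would, in place of code of your own. Each camera call takes 0.05 s, during which the arm holds its last target.

## Working session

There is one attempt and no reset: what is moved stays moved. The work goes in short steps, Python scripts to look and compute and a tool call to move; the robot and the scene stay as the last step left them, time stands still between calls to the robot, and variables do not carry over. Pictures are saved under pics/ and viewed, and the job is handed in when it is done.

Besides the shell and the picture viewer there is one more tool, called after ">>>" as name(argument=value, ...) on one line, values as JSON. jog_arm: Moves the arm, as the interface text tells. Its arguments: {"type":"object","properties":{"steps":{"type":"array"},"force":{"type":"number"}},"required":["steps"]}

```bash
mkdir -p pics; ls; python3 - <<'E'
from plant import robot
import cv2, numpy as np
s=robot.read_state(); print(s)
for n in("side","top"):
    c=robot.read_camera(n); cv2.imwrite(f"pics/{n}0.png",c["image"][:,:,::-1]); print(n,c["mtx"],c["D"],c["extrinsics"])
E
```

```text
pics
{'t': 0.0, 'q': array([ 1.21661357e+00,  1.31151842e-01,  1.48926278e+00, -3.87922852e-05,
        1.52297940e+00, -8.53834718e-02]), 'dq': array([0.00058799, 0.00214616, 0.00069506, 0.00074629, 0.00042975,
       0.00028791]), 'joint_torque': array([-2.47828866e-03, -5.59841073e+01, -4.91761279e+01,  7.62085430e-02,
        3.58205033e-02, -1.76065969e-04]), 'tool_pos': array([0.15914166, 0.57795802, 0.23160204]), 'orientation': array([-4.20908272e-01, -3.11290910e+00,  2.77447729e-03]), 'force': array([-0.18995873,  0.31143688, -0.50841988]), 'wrist_torque': array([-0.0150391 , -0.00563956,  0.02355605]), 'opening': 0.09300343082397323}
side [[489.38582658   0.         278.09480448]
 [  0.         489.38582658 211.31371595]
 [  0.           0.           1.        ]] [-0.05426751  0.          0.          0.          0.        ] [[-0.99257623 -0.04876732  0.11141891  0.42592469]
 [-0.11953484  0.56022496 -0.81967031  0.92936393]
 [-0.02244653 -0.82690371 -0.56189537  0.74591   ]
 [ 0.          0.          0.          1.        ]]
top [[417.58544344   0.         280.53270571]
 [  0.         417.58544344 211.51035259]
 [  0.           0.           1.        ]] [-0.11207695  0.          0.          0.          0.        ] [[-0.02330184 -0.99650058  0.08027213  0.49494777]
 [-0.99929172  0.02558963  0.0275905  -0.01817235]
 [-0.02954808 -0.07957236 -0.99639106  1.07441535]
 [ 0.          0.          0.          1.        ]]
```

View pics/side0.png

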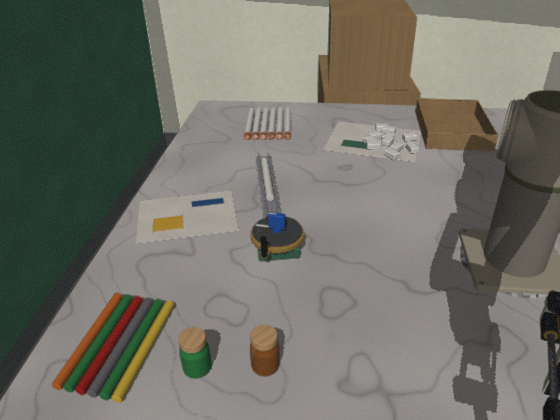

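View pics/top0.png

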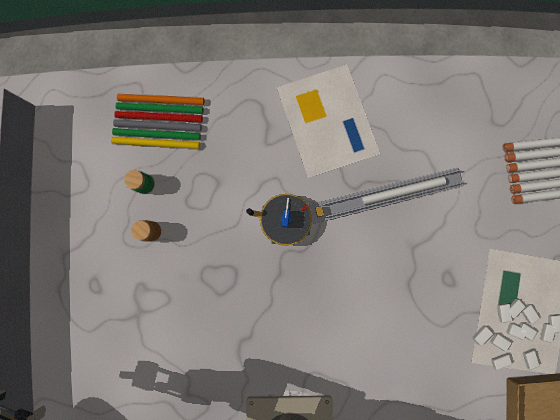

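The gauge dial is at about (286,219) in top and (277,233) in side. The knob is blue, its pointer goes up in the top view to about (288,200), the red mark is at about (305,209), and the black post is at about (252,212). I'll zoom in next.

```bash
python3 - <<'E'
import cv2
a=cv2.imread("pics/top0.png")[170:260,230:350]; cv2.imwrite("pics/topz.png",cv2.resize(a,None,fx=6,fy=6,interpolation=cv2.INTER_CUBIC))
a=cv2.imread("pics/side0.png")[200:270,230:330]; cv2.imwrite("pics/sidez.png",cv2.resize(a,None,fx=8,fy=8,interpolation=cv2.INTER_CUBIC))
E
```

```text
(no output)
```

View pics/topz.png

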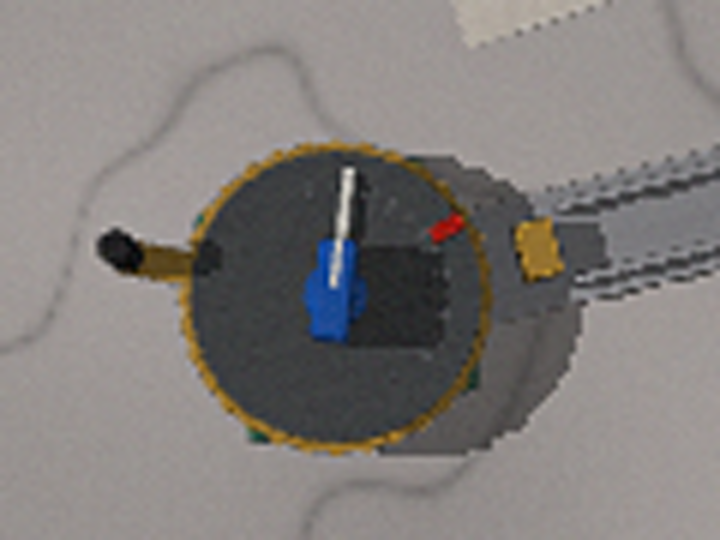

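View pics/sidez.png

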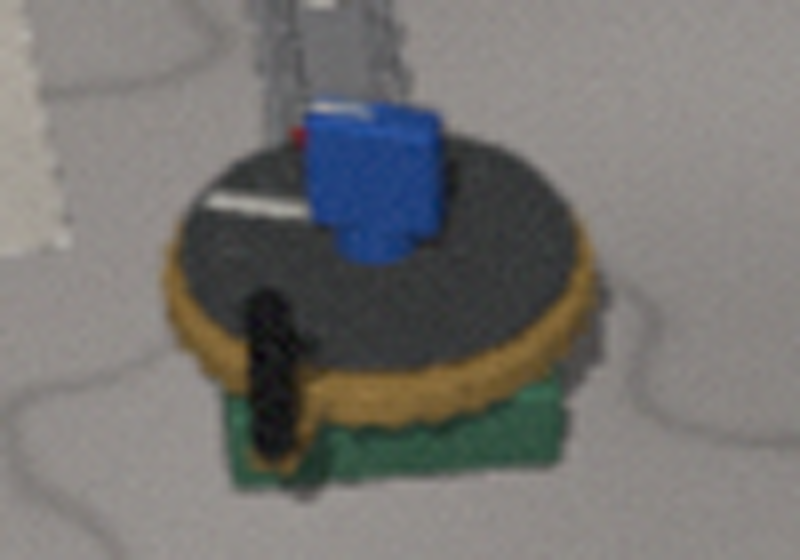

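```bash
cat > h.py <<'E'
import cv2,numpy as np
def ray(c,px):
    px=np.asarray(px,float).reshape(-1,1,2)
    u=cv2.undistortPoints(px,c["mtx"],np.array(c["D"]))[:,0]
    d=np.c_[u,np.ones(len(u))]@c["extrinsics"][:3,:3].T
    return c["extrinsics"][:3,3],d
def onz(c,px,z):
    o,d=ray(c,px); return o+d*((z-o[2])/d[:,2])[:,None]
def proj(c,P):
    E=np.linalg.inv(c["extrinsics"]); r,_=cv2.Rodrigues(E[:3,:3])
    return cv2.projectPoints(np.asarray(P,float).reshape(-1,1,3),r,E[:3,3],c["mtx"],np.array(c["D"]))[0][:,0]
def circ(p):
    A=np.c_[2*p[:,:2],np.ones(len(p))]; s=np.linalg.lstsq(A,(p[:,:2]**2).sum(1),rcond=None)[0]
    return s[:2],np.sqrt(s[2]+s[:2]@s[:2])
def mask(c,kind):
    im=c["image"].astype(int); r,g,b=im[...,0],im[...,1],im[...,2]
    return {"blue":(b>r+60)&(b>g+40),"red":(r>140)&(g<80)&(b<80),"brass":(r>b+60)&(r>100)&(g>b+30),
     "white":(r>150)&(g>150)&(b>150),"black":(r<32)&(g<32)&(b<32)}[kind]
def box(m,x0,x1,y0,y1):
    n=np.zeros_like(m); n[y0:y1,x0:x1]=m[y0:y1,x0:x1]; v,u=np.nonzero(n); return np.c_[u,v].astype(float)
E
python3 - <<'E'
from plant import robot
from h import *
c=robot.read_camera("top"); s=robot.read_camera("side")
p=box(mask(c,"brass"),258,313,190,250); 
P=onz(c,p,0.046)
# outer edge: per-angle max radius
C=P[:,:2].mean(0)
for it in range(3):
    a=np.arctan2(*(P[:,:2]-C).T[::-1]); r=np.linalg.norm(P[:,:2]-C,axis=1)
    k=((a+np.pi)/(2*np.pi)*36).astype(int); sel=[]
    for i in range(36):
        j=np.nonzero((k==i)&(r<.075))[0]
        if len(j): sel.append(j[np.argmax(r[j])])
    Q=P[sel]; C,R=circ(Q); rr=np.linalg.norm(Q[:,:2]-C,axis=1); ok=abs(rr-R)<.003; C,R=circ(Q[ok]); print("ring",C,R,ok.sum())
pr=box(mask(c,"red"),295,315,200,220); print(len(pr),pr.mean(0)); M=onz(c,pr,.058).mean(0)[:2]
ang=lambda v:np.degrees(np.arctan2(v[1],v[0]))
print("mark",M,np.linalg.norm(M-C),ang(M-C))
for tip in([288.3,198.],):
    T=onz(c,tip,.057)[0,:2]; print("tip",T,np.linalg.norm(T-C),ang(T-C))
ps=box(mask(s,"brass"),248,308,210,262)
pb=box(mask(c,"blue"),275,300,205,230); B=onz(c,pb,.098); print("blue top c",B.mean(0), "px",pb.mean(0))
u,sv,vt=np.linalg.svd(B[:,:2]-B[:,:2].mean(0)); print("bar ang",ang(vt[0]))
pbs=box(mask(s,"blue"),260,295,205,240); top=pbs[pbs[:,1]<=pbs[:,1].min()+2]; print("side blue", pbs.min(0),pbs.max(0))
print("proj side of axis at .098,.060", proj(s,[[*C,.098],[*C,.054]]), "top",proj(c,[[*C,.098],[*C,.054]]))
# post: top end
pk=box(mask(c,"black"),243,256,203,220); print("black top",pk.min(0),pk.max(0),pk.mean(0))
pk=box(mask(s,"black"),258,272,232,262); print("black side",pk.min(0),pk.max(0),pk.mean(0))
E
```

```text
ring [ 0.55873717 -0.00103719] 0.06266508295560376 24
ring [ 0.55875612 -0.00086548] 0.06324971972699248 26
ring [ 0.55875612 -0.00086548] 0.06324971972699248 26
12 [304.  207.5]
mark [ 0.58518191 -0.04755934] 0.05365295000562542 -60.49287872269255
tip [ 0.60962984 -0.00981068] 0.051654148918028484 -9.972466864985615
blue top c [ 0.55714593 -0.00126917  0.098     ] px [285.01886792 218.40566038]
bar ang 174.97124416267096
side blue [268. 213.] [284. 232.]
proj side of axis at .098,.060 [[275.47617108 214.80554173]
 [275.94636037 229.99995885]] top [[284.82995585 217.72104079]
 [285.17664856 218.88466851]]
black top [247. 209.] [253. 214.] [250.         211.73913043]
black side [261. 236.] [267. 256.] [263.56756757 245.87837838]
```

```bash
cat >> h.py <<'E'
ang=lambda v:np.degrees(np.arctan2(v[1],v[0]))
C0=np.array([.5588,-.0009])
def pointer(c,bx,C=C0,z=.057,thr=120):
    im=c["image"].astype(int); m=(im.min(2)>thr)&(im.max(2)-im.min(2)<40); p=box(m,*bx)
    P=onz(c,p,z)[:,:2]; r=np.linalg.norm(P-C,axis=1); P=P[(r<.056)&(r>.022)]; r=np.linalg.norm(P-C,axis=1)
    mu=P.mean(0); vt=np.linalg.svd(P-mu)[2]; d=vt[0]*np.sign(vt[0]@(mu-C)); n=np.array([-d[1],d[0]])
    return dict(n=len(P),rmax=r.max(),mu=mu,mean_ang=ang(mu-C),line_ang=ang(d),axis_offset=(mu-C)@n)
E
python3 - <<'E'
from plant import robot
from h import *
from scipy.spatial.transform import Rotation as R
c=robot.read_camera("top"); s=robot.read_camera("side")
print(pointer(c,(270,305,190,220))); print(pointer(s,(245,285,210,240)))
# post two-view: line fit at candidate, top centre at z=.094
T=onz(c,[[250-1.5,211.3]],.094); print("post top from top cam",T, ang(T[0,:2]-C0),np.linalg.norm(T[0,:2]-C0))
for b in np.arange(60,95,4):
    a=np.radians(b); q=C0+.088*np.array([np.cos(a),np.sin(a)])
    print(b,proj(c,[[*q,.094],[*q,.044]]).round(1).tolist(),proj(s,[[*q,.094],[*q,.044]]).round(1).tolist())
pr=box(mask(s,"red"),255,275,205,225); print("red side",pr.mean(0) if len(pr) else 0, [onz(s,pr,.057).mean(0)] if len(pr) else 0)
st=robot.read_state(); print(R.from_rotvec(st["orientation"]).as_matrix().round(3), st["t"])
E
```

```text
{'n': 21, 'rmax': np.float64(0.051502392532100774), 'mu': array([ 0.59682379, -0.0063091 ]), 'mean_ang': np.float64(-8.096330969656268), 'line_ang': np.float64(-9.379263985501652), 'axis_offset': np.float64(0.0008599059905855554)}
{'n': 18, 'rmax': np.float64(0.0511921764903797), 'mu': array([ 0.59479023, -0.01254421]), 'mean_ang': np.float64(-17.92836695316581), 'line_ang': np.float64(-6.552009372935622), 'axis_offset': np.float64(-0.007461488125849103)}
post top from top cam [[0.5763757  0.08467714 0.094     ]] 78.39406387978873 0.08736333895010011
60 [[252.3, 200.1], [254.2, 202.2]] [[251.6, 234.7], [252.8, 252.3]]
64 [[251.1, 202.4], [253.1, 204.4]] [[253.8, 235.6], [254.9, 253.2]]
68 [[250.1, 204.8], [252.1, 206.7]] [[256.1, 236.5], [257.2, 254.1]]
72 [[249.2, 207.2], [251.3, 209.0]] [[258.6, 237.2], [259.6, 254.8]]
76 [[248.6, 209.7], [250.7, 211.4]] [[261.1, 237.8], [262.0, 255.4]]
80 [[248.1, 212.3], [250.2, 213.8]] [[263.7, 238.3], [264.6, 255.9]]
84 [[247.7, 214.9], [249.9, 216.3]] [[266.4, 238.7], [267.2, 256.3]]
88 [[247.6, 217.4], [249.8, 218.8]] [[269.1, 239.0], [269.9, 256.6]]
92 [[247.7, 220.0], [249.8, 221.2]] [[271.9, 239.1], [272.6, 256.8]]
red side 0 0
[[-0.964  0.266 -0.   ]
 [ 0.266  0.964 -0.001]
 [ 0.    -0.001 -1.   ]] 0.3
```

```bash
python3 - <<'E'
from plant import robot
from h import *
from scipy.spatial.transform import Rotation as R
s=robot.read_camera("side")
print(pointer(s,(245,271,219,232)))
st=robot.read_state(); M=R.from_rotvec(st["orientation"]).as_matrix(); p=st["tool_pos"]
for phi in (-9+180,):
    a=np.radians(phi); X=[np.cos(a),np.sin(a),0]; Y=np.cross([0,0,-1],X); T=np.c_[X,Y,[0,0,-1]]
    print("rel rot",R.from_matrix(M.T@T).as_rotvec())
for z in (.20,.077): print(z,M.T@(np.r_[C0,z]-p))
E
```

```text
{'n': 20, 'rmax': np.float64(0.05290253205954135), 'mu': array([ 0.59500261, -0.01286976]), 'mean_ang': np.float64(-18.29556310052963), 'line_ang': np.float64(-6.650391419797046), 'axis_offset': np.float64(-0.007696565083998651)}
rel rot [-4.16288221e-04 -4.98223201e-05 -1.11713570e-01]
0.2 [-0.53899098 -0.45233779  0.03257203]
0.077 [-0.53899424 -0.45228635  0.15557202]
```

>>> jog_arm(steps=[[0, -0.539, -0.452, 0.03, 0, 0, -0.12], [0, -0.539, -0.452, 0.03, 0, 0, -0.12], [0, -0.539, -0.452, 0.03, 0, 0, -0.12], [0, -0.539, -0.452, 0.03, 0, 0, -0.12], [0, -0.539, -0.452, 0.03, 0, 0, -0.12]])

```text
t: 0.98
tool_pos: [0.3375, 0.3198, 0.2194]
orientation: [0.233, 3.132, 0.0]
force: [0.4, -0.7, 0.7]
opening: 0.0927
```

```bash
cat > go.py <<'E'
from plant import robot
from h import *
from scipy.spatial.transform import Rotation as R
def rel(xy,z,phi):
    st=robot.read_state(); M=R.from_rotvec(st["orientation"]).as_matrix(); p=st["tool_pos"]
    a=np.radians(phi); X=[np.cos(a),np.sin(a),0]; Y=np.cross([0,0,-1],X); T=np.c_[X,Y,[0,0,-1]]
    print("t",st["t"],"pos",p.round(4),"xang",ang(M[:2,0]).round(2),"F",st["force"].round(2),"op",round(st["opening"],4),"q6",st["q"][5].round(2))
    print("rel",(M.T@(np.r_[xy,z]-p)).round(4),R.from_matrix(M.T@T).as_rotvec().round(4))
E
python3 -c "
from go import *
rel(C0,.2,171.5)"
```

```text
t 0.975 pos [0.3375 0.3198 0.2194] xang 171.5 F [ 0.4  -0.72  0.72] op 0.0927 q6 -0.77
rel [-0.2663 -0.2845  0.0195] [ 0.0001  0.0006 -0.0001]
```

>>> jog_arm(steps=[[0, -0.266, -0.285, 0.02, 0, 0, 0], [0, -0.266, -0.285, 0.02, 0, 0, 0], [0, -0.266, -0.285, 0.02, 0, 0, 0], [0, -0.266, -0.285, 0.02, 0, 0, 0], [0, -0.266, -0.285, 0.02, 0, 0, 0]])

```text
t: 1.6
tool_pos: [0.5144, 0.0623, 0.2038]
orientation: [0.233, 3.131, 0.001]
force: [0.3, 0.4, -0.4]
opening: 0.0929
```

```bash
python3 -c "
from go import *
rel(C0,.2,171.5)"
```

```text
t 1.6 pos [0.5144 0.0623 0.2038] xang 171.48 F [ 0.33  0.44 -0.42] op 0.0929 q6 -1.4
rel [-0.0533 -0.056   0.0039] [ 0.0006  0.0015 -0.0003]
```

>>> jog_arm(steps=[[0, -0.0533, -0.056, 0.004, 0, 0, 0], [0, -0.0533, -0.056, 0.004, 0, 0, 0], [0, -0.0533, -0.056, 0.06, 0, 0, 0], [0, -0.0533, -0.056, 0.06, 0, 0, 0], [0, -0.0533, -0.056, 0.06, 0, 0, 0]])

```text
t: 2.22
tool_pos: [0.559, -0.0002, 0.1452]
orientation: [0.232, 3.131, 0.001]
force: [0.4, 0.1, -0.7]
opening: 0.0926
```

```bash
python3 -c "
from go import *
rel(C0,.078,171.5)
for n in('side','top'):
    c=robot.read_camera(n); cv2.imwrite('pics/%s1.png'%n,cv2.resize(c['image'][130:300,180:400,::-1],None,fx=3,fy=3))"
```

```text
t 2.225 pos [ 5.590e-01 -2.000e-04  1.452e-01] xang 171.54 F [ 0.42  0.07 -0.75] op 0.0926 q6 -1.52
rel [ 0.0002 -0.0007  0.0672] [0.0007 0.0019 0.0007]
```

View pics/side1.png

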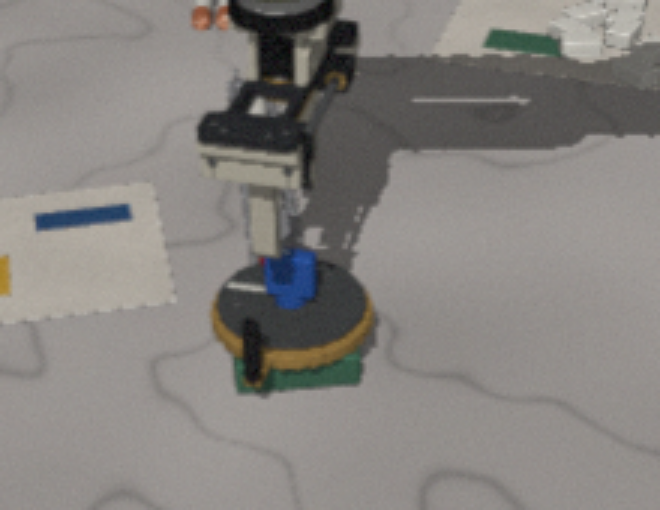

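View pics/top1.png

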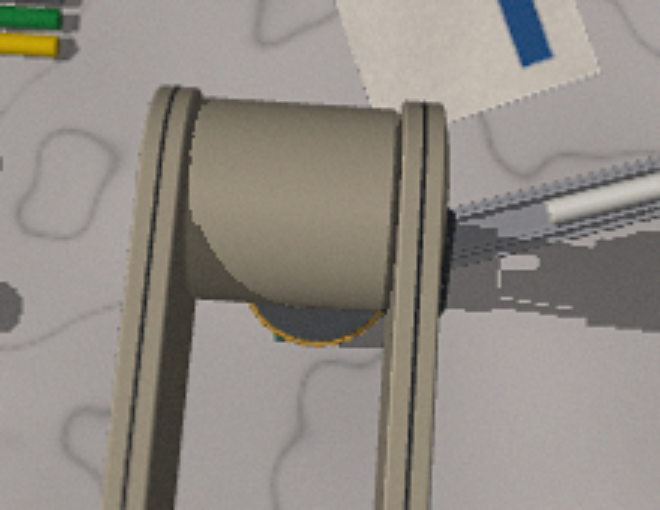

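The fingers are above the knob. The arm hides the top view, but the side view shows finger, knob and pointer. I'll descend, staying clear of the knob on both sides.

>>> jog_arm(steps=[[0, 0, -0.001, 0.04, 0, 0, 0], [0, 0, -0.001, 0.067, 0, 0, 0], [0, 0, -0.001, 0.067, 0, 0, 0], [0, 0, -0.001, 0.067, 0, 0, 0]])

```text
t: 2.82
tool_pos: [0.5618, -0.0013, 0.0819]
orientation: [0.231, 3.125, 0.001]
force: [-0.3, -0.4, 0.5]
opening: 0.0931
```

```bash
python3 -c "
from go import *
rel(C0,.078,171.5)
for n in('side',):
    c=robot.read_camera(n); cv2.imwrite('pics/%s2.png'%n,cv2.resize(c['image'][190:270,230:330,::-1],None,fx=6,fy=6))"
```

```text
t 2.825 pos [ 0.5618 -0.0013  0.0819] xang 171.56 F [-0.32 -0.35  0.52] op 0.0931 q6 -1.52
rel [ 0.003  -0.      0.0039] [0.001  0.0081 0.0011]
```

View pics/side2.png

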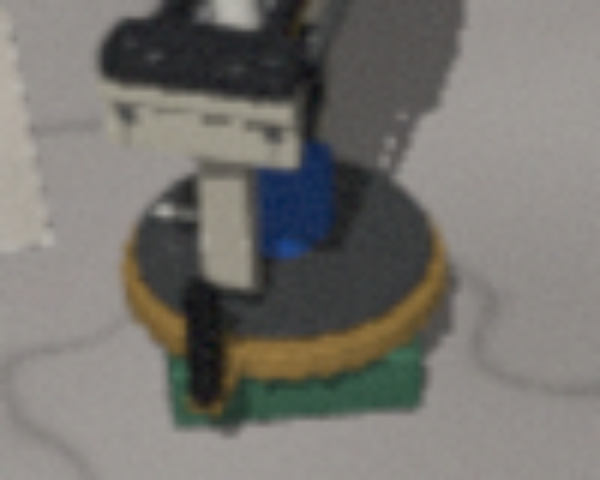

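>>> jog_arm(steps=[[0.5, 0.003, 0, 0.004, 0, 0.008, 0], [0.7, 0.003, 0, 0.004, 0, 0.008, 0], [1, 0.003, 0, 0.004, 0, 0.008, 0], [1, 0.003, 0, 0.004, 0, 0.008, 0], [1, 0.003, 0, 0.004, 0, 0.008, 0]], force=30)

```text
t: 3.5
tool_pos: [0.559, -0.0009, 0.078]
orientation: [0.231, 3.132, 0.002]
force: [-0.1, 0.7, -0.4]
opening: 0.0479
```

```bash
python3 -c "
from go import *
rel(C0,.078,171.5);print(robot.read_state()['wrist_torque'])"
```

```text
t 3.5 pos [ 0.559  -0.0009  0.078 ] xang 171.56 F [-0.07  0.7  -0.38] op 0.0479 q6 -1.52
rel [ 0.0002 -0.      0.    ] [0.001  0.0005 0.001 ]
[-0.02384083 -0.03409142  0.05609929]
```

>>> jog_arm(steps=[[1, 0, 0, 0, 0, 0, 0], [1, 0, 0, 0, 0, 0, 0], [1, 0, 0, 0, 0, 0, 0], [1, 0, 0, 0, 0, 0, 0]])

```text
t: 4.0
tool_pos: [0.5587, -0.0032, 0.078]
orientation: [0.232, 3.133, -0.004]
force: [-2.2, -10.7, 1.4]
opening: 0.0158
```

```bash
python3 -c "
from go import *
rel(C0,.078,171.5);print(robot.read_state()['wrist_torque'])"
```

```text
t 4.0 pos [ 0.5587 -0.0032  0.078 ] xang 171.54 F [ -2.23 -10.65   1.45] op 0.0158 q6 -1.52
rel [0.0002 0.0023 0.    ] [-0.0028  0.0003  0.0006]
[-1.82899995  0.34866653  0.0096399 ]
```

>>> jog_arm(steps=[[1, 0, 0, 0, 0, 0, 0.12], [1, 0, 0, 0, 0, 0, 0.24], [1, 0, 0, 0, 0, 0, 0.36], [1, 0, 0, 0, 0, 0, 0.4], [1, 0, 0, 0, 0, 0, 0.4]])

```text
t: 4.62
tool_pos: [0.5586, -0.0038, 0.078]
orientation: [0.849, 3.024, -0.006]
force: [-1.6, -3.2, 1.0]
opening: 0.0159
```

```bash
python3 -c "
from go import *
rel(C0,.078,120);print(robot.read_state()['wrist_torque'])
for n in('side',):
    c=robot.read_camera(n); cv2.imwrite('pics/%s3.png'%n,cv2.resize(c['image'][190:270,230:330,::-1],None,fx=6,fy=6))"
```

```text
t 4.625 pos [ 0.5586 -0.0038  0.078 ] xang 148.62 F [-1.63 -3.16  0.96] op 0.0159 q6 -1.12
rel [0.0013 0.0026 0.    ] [-0.0028  0.0022  0.4996]
[-0.47885078  0.22444024 -0.0464582 ]
```

View pics/side3.png

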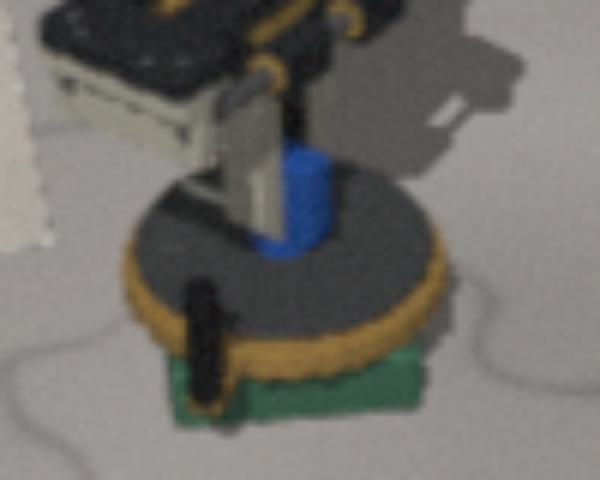

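>>> jog_arm(steps=[[1, 0, 0, 0, 0, 0, 0.12], [1, 0, 0, 0, 0, 0, 0.24], [1, 0, 0, 0, 0, 0, 0.36], [1, 0, 0, 0, 0, 0, 0.43], [1, 0, 0, 0, 0, 0, 0.43]])

```text
t: 5.3
tool_pos: [0.5583, -0.0041, 0.078]
orientation: [1.472, 2.774, -0.006]
force: [-3.0, -4.0, 1.6]
opening: 0.0159
```

```bash
python3 -c "
from go import *
rel(C0,.078,120);print(robot.read_state()['wrist_torque'])
for n in('side','top'):
    c=robot.read_camera(n); cv2.imwrite('pics/%s4.png'%n,cv2.resize(c['image'][170:270,230:330,::-1],None,fx=6,fy=6))"
```

```text
t 5.3 pos [ 0.5583 -0.0041  0.078 ] xang 124.09 F [-3.   -4.02  1.61] op 0.0159 q6 -0.69
rel [0.0024 0.0022 0.    ] [-0.0031  0.0028  0.0714]
[-0.66524761  0.50209213 -0.0608271 ]
```

View pics/side4.png

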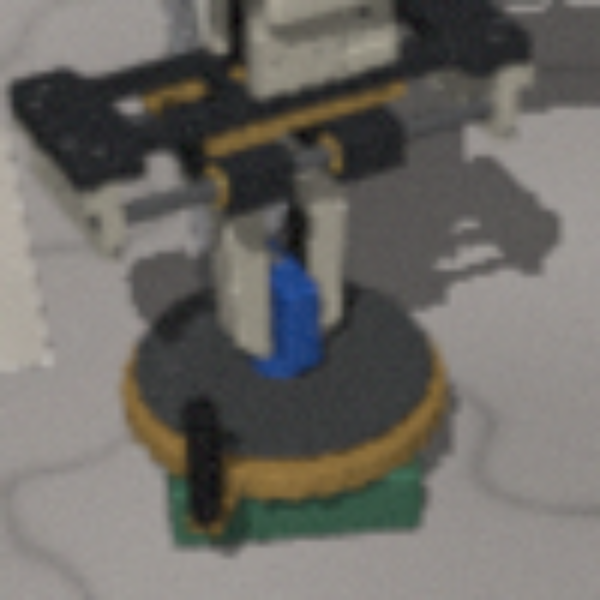

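View pics/top4.png

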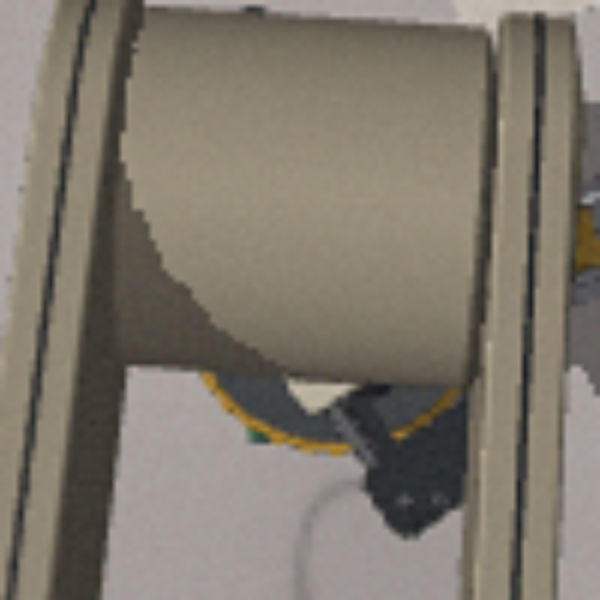

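>>> jog_arm(steps=[[1, 0, 0, 0, 0, 0, 0.05], [1, 0, 0, 0, 0, 0, 0.05], [0.7, 0, 0, 0, 0, 0, 0.05], [0.4, 0, 0, 0, 0, 0, 0.05], [0.4, 0, 0, 0, 0, 0, 0.05]])

```text
t: 6.02
tool_pos: [0.5584, -0.0039, 0.078]
orientation: [1.538, 2.738, -0.006]
force: [0.7, 0.5, 0.4]
opening: 0.0414
```

>>> jog_arm(steps=[[0.4, 0, 0, 0, 0, 0, 0], [0.2, 0, 0, -0.04, 0, 0, 0], [0.2, 0, 0, -0.08, 0, 0, 0], [0.2, 0, 0, -0.12, 0, 0, 0], [0.2, 0, 0, -0.12, 0, 0, 0]])

```text
t: 6.65
tool_pos: [0.561, -0.0036, 0.2026]
orientation: [1.535, 2.732, -0.001]
force: [0.0, 0.5, -0.5]
opening: 0.0742
```

```bash
python3 -c "
from go import *
rel([.5,.18],.2,120)
for n in('side','top'):
    c=robot.read_camera(n); cv2.imwrite('pics/%s5.png'%n,cv2.resize(c['image'][170:270,230:330,::-1],None,fx=6,fy=6))"
```

```text
t 6.65 pos [ 0.561  -0.0036  0.2026] xang 121.35 F [ 0.03  0.52 -0.49] op 0.0742 q6 -0.64
rel [0.1885 0.0434 0.0014] [0.0035 0.0072 0.0236]
```

View pics/side5.png

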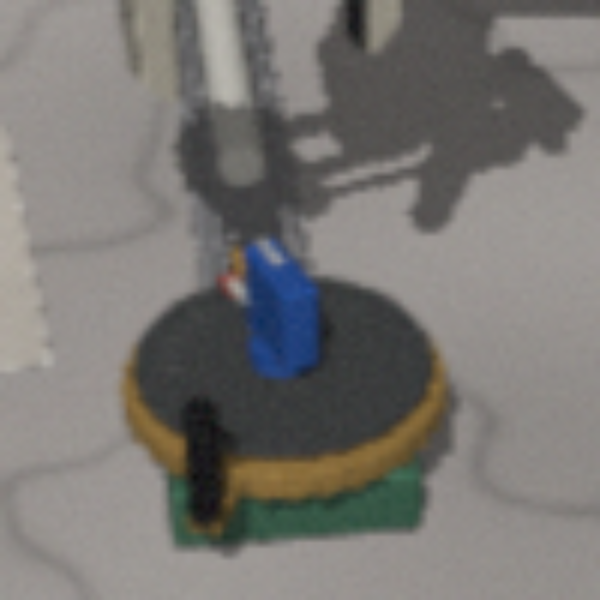

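>>> jog_arm(steps=[[0.2, 0.19, 0.043, 0, 0, 0, 0], [0.2, 0.19, 0.043, 0, 0, 0, 0], [0.2, 0.19, 0.043, 0, 0, 0, 0], [0.2, 0.19, 0.043, 0, 0, 0, 0], [0.2, 0.19, 0.043, 0, 0, 0, 0]])

```text
t: 7.38
tool_pos: [0.4958, 0.1812, 0.1961]
orientation: [1.536, 2.74, -0.008]
force: [0.2, -0.2, -0.2]
opening: 0.0743
```

```bash
python3 -c "
from go import *
rel([.5,.18],.2,120)
for n in('side','top'):
    c=robot.read_camera(n); cv2.imwrite('pics/%s6.png'%n,cv2.resize(c['image'][180:260,240:330,::-1],None,fx=7,fy=7,interpolation=cv2.INTER_CUBIC))"
```

```text
t 7.375 pos [0.4958 0.1812 0.1961] xang 121.44 F [ 0.19 -0.18 -0.17] op 0.0743 q6 -0.29
rel [-0.0032  0.0029 -0.0039] [-0.0042  0.0031  0.0252]
```

View pics/top6.png

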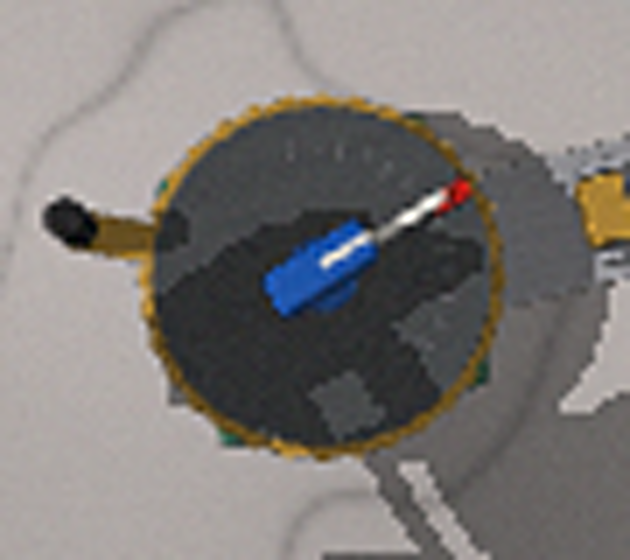

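View pics/side6.png

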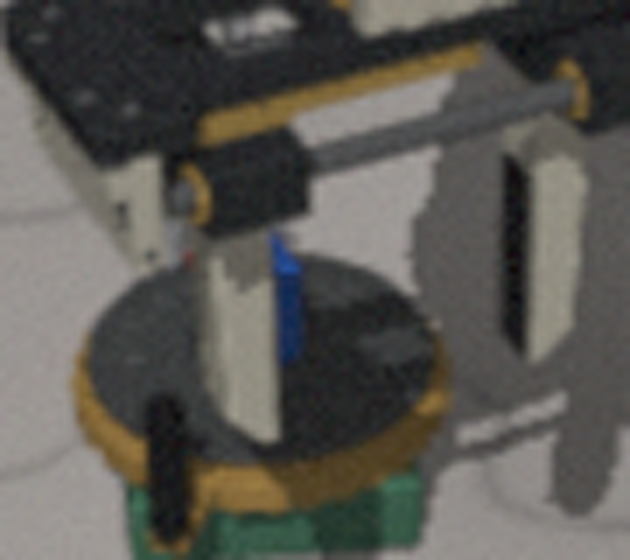

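```bash
python3 -c "
from go import *
c=robot.read_camera('top')
im=c['image'].astype(int)
for z in(.057,.062): print(pointer(c,(288,308,200,218),z=z,thr=110))
# subpixel white-weighted along pointer
for u in range(293,308):
    col=im[202:220,u]; print(u,[tuple(x) for x in col[:12]]) if u in(299,301,303,304,305,306) else 0
i0=cv2.imread('pics/top0.png')[:,:,::-1].astype(int)
for nm,I in(('before',i0),('after',im)):
    w=np.clip(I[...,0]-(I[...,1]+I[...,2])/2-25,0,None); w2=np.zeros_like(w); w2[198:218,296:314]=w[198:218,296:314]
    v,u=np.nonzero(w2); ww=w2[v,u]; m=np.array([(u*ww).sum(),(v*ww).sum()])/ww.sum(); P=onz(c,m,.058)[0,:2]; print(nm,m,P,ang(P-C0),np.linalg.norm(P-C0))
"
```

```text
{'n': 19, 'rmax': np.float64(0.05024458647655765), 'mu': array([ 0.57923844, -0.03366433]), 'mean_ang': np.float64(-58.044021645288986), 'line_ang': np.float64(-56.71762909348823), 'axis_offset': np.float64(-0.000893888143365598)}
{'n': 19, 'rmax': np.float64(0.049895531001244636), 'mu': array([ 0.5788242, -0.0335882]), 'mean_ang': np.float64(-58.50911440404878), 'line_ang': np.float64(-56.71762909348825), 'axis_offset': np.float64(-0.0011984025831212203)}
299 [(np.int64(70), np.int64(71), np.int64(73)), (np.int64(67), np.int64(69), np.int64(72)), (np.int64(76), np.int64(76), np.int64(81)), (np.int64(70), np.int64(70), np.int64(76)), (np.int64(72), np.int64(72), np.int64(73)), (np.int64(69), np.int64(73), np.int64(73)), (np.int64(58), np.int64(61), np.int64(62)), (np.int64(143), np.int64(141), np.int64(139)), (np.int64(237), np.int64(235), np.int64(226)), (np.int64(143), np.int64(140), np.int64(136)), (np.int64(39), np.int64(36), np.int64(38)), (np.int64(38), np.int64(46), np.int64(47))]
301 [(np.int64(76), np.int64(77), np.int64(79)), (np.int64(74), np.int64(78), np.int64(78)), (np.
[... 2095 characters left out ...]
nt64(99)), (np.int64(106), np.int64(104), np.int64(103)), (np.int64(103), np.int64(83), np.int64(51)), (np.int64(70), np.int64(35), np.int64(6)), (np.int64(219), np.int64(41), np.int64(28)), (np.int64(180), np.int64(25), np.int64(19)), (np.int64(95), np.int64(37), np.int64(35)), (np.int64(63), np.int64(72), np.int64(73)), (np.int64(69), np.int64(71), np.int64(76)), (np.int64(64), np.int64(71), np.int64(72)), (np.int64(69), np.int64(72), np.int64(70)), (np.int64(73), np.int64(72), np.int64(76))]
before [304.49514563 207.32621359] [ 0.58557616 -0.04877878] -60.783935520861284 0.05485745521983292
after [305.19764643 206.98127842] [ 0.58637713 -0.05051629] -60.93434250467698 0.056765079801000956
```

```bash
cat >> go.py <<'E'
def tipcheck(c,I=None):
    I=(c['image'] if I is None else I).astype(float)
    pts=[]
    for u in range(294,303):
        col=I[200:222,u].min(1); w=np.clip(col-85,0,None); v0=np.argmax(w); s=slice(max(v0-2,0),v0+3)
        if w[v0]>60: pts.append([u,200+(np.arange(22)[s]*w[s]).sum()/w[s].sum()])
    pts=np.array(pts); P=onz(c,pts,.061)[:,:2]; mu=P.mean(0); d=np.linalg.svd(P-mu)[2][0]; d*=np.sign(-d[1])
    Mk=onz(c,[[304.495,207.326]],.057)[0,:2]
    n=np.array([-d[1],d[0]]); print("line ang",ang(d),"npts",len(pts),"mark offset from pointer line mm (+=ccw)",1e3*(Mk-mu)@n)
    for C in(C0,np.array([.5584,-.0030])): print("ang ptr",ang(mu-C),"mark",ang(Mk-C), 'line-axis off mm',1e3*(C-mu)@n)
E
python3 -c "
from go import *
c=robot.read_camera('top'); tipcheck(c)
i0=cv2.imread('pics/top0.png')[:,:,::-1]
"
```

```text
line ang -60.190570229129065 npts 6 mark offset from pointer line mm (+=ccw) -1.6632345025672688
ang ptr -58.594905980165024 mark -60.71743081557666 line-axis off mm -1.158160660016829
ang ptr -56.539722436928066 mark -59.23832523611982 line-axis off mm -2.5491793401481813
```

```bash
python3 -c "
from go import *
rel([.5584,-.0038],.17,119.5)"
```

```text
t 7.575 pos [0.497  0.1798 0.197 ] xang 121.23 F [ 0.05 -0.68 -0.08] op 0.0744 q6 -0.29
rel [-0.1887 -0.0426  0.0278] [-0.0027  0.0034  0.0302]
```

>>> jog_arm(steps=[[0.2, -0.1887, -0.0426, 0.028, 0, 0, 0], [0.2, -0.1887, -0.0426, 0.028, 0, 0, 0], [0.2, -0.1887, -0.0426, 0.028, 0, 0, 0], [0.2, -0.1887, -0.0426, 0.028, 0, 0, 0], [0.2, -0.1887, -0.0426, 0.028, 0, 0, 0]])

```text
t: 8.2
tool_pos: [0.5583, -0.005, 0.1695]
orientation: [1.545, 2.734, -0.006]
force: [-0.0, 1.0, 0.1]
opening: 0.0743
```

```bash
python3 -c "
from go import *
rel([.5584,-.0038],.078,119.5)"
```

```text
t 8.2 pos [ 0.5583 -0.005   0.1695] xang 121.05 F [-0.03  1.03  0.08] op 0.0743 q6 -0.64
rel [0.0012 0.001  0.0915] [-0.0031  0.0027  0.0271]
```

>>> jog_arm(steps=[[0.2, 0.001, 0.001, 0.05, 0, 0, 0], [0.4, 0.001, 0.001, 0.0915, 0, 0, 0], [0.4, 0.001, 0.001, 0.0915, 0, 0, 0], [0.4, 0.001, 0.001, 0.0915, 0, 0, 0], [0.7, 0.001, 0.001, 0.0915, 0, 0, 0]])

```text
t: 8.82
tool_pos: [0.5603, -0.0037, 0.0808]
orientation: [1.543, 2.731, -0.004]
force: [-0.2, 0.1, 0.3]
opening: 0.05
```

>>> jog_arm(steps=[[1, 0, 0, 0, 0, 0, 0], [1, 0, 0, 0, 0, 0, 0], [1, 0, 0, 0, 0, 0, 0], [1, 0, 0, 0, 0, 0, 0]])

```text
t: 9.32
tool_pos: [0.5588, -0.0049, 0.081]
orientation: [1.544, 2.733, -0.009]
force: [-10.6, -6.1, 10.3]
opening: 0.0159
```

```bash
python3 -c "
from go import *
rel([.5584,-.0038],.078,119.5);print(robot.read_state()['wrist_torque'])"
```

```text
t 9.325 pos [ 0.5588 -0.0049  0.081 ] xang 121.08 F [-10.61  -6.09  10.34] op 0.0159 q6 -0.64
rel [0.0012 0.0002 0.003 ] [-0.0037  0.0049  0.0276]
[-1.0459679   1.88166941  0.07806437]
```

Gripped. Now the 0.03 rad trim, then release and clear.

>>> jog_arm(steps=[[1, 0, 0, 0, 0, 0, 0.015], [1, 0, 0, 0, 0, 0, 0.03], [1, 0, 0, 0, 0, 0, 0.03], [1, 0, 0, 0, 0, 0, 0.03]])

```text
t: 9.82
tool_pos: [0.5586, -0.005, 0.081]
orientation: [1.585, 2.71, -0.009]
force: [-3.3, -1.9, 4.5]
opening: 0.0161
```

```bash
python3 -c "
from go import *
rel([.5584,-.0038],.078,119.5);print(robot.read_state()['wrist_torque'])"
```

```text
t 9.825 pos [ 0.5586 -0.005   0.081 ] xang 119.37 F [-3.31 -1.87  4.5 ] op 0.0161 q6 -0.61
rel [0.0012 0.0004 0.003 ] [-0.0041  0.0049 -0.0023]
[-0.20360756  0.54510545  0.02253559]
```

>>> jog_arm(steps=[[0.8, 0, 0, 0, 0, 0, 0], [0.4, 0, 0, 0, 0, 0, 0], [0.3, 0, 0, 0, 0, 0, 0], [0.3, 0, 0, 0, 0, 0, 0], [0.3, 0, 0, -0.05, 0, 0, 0]])

```text
t: 10.45
tool_pos: [0.5551, -0.0043, 0.1268]
orientation: [-1.583, -2.706, 0.015]
force: [0.4, -0.5, 0.1]
opening: 0.0539
```

>>> jog_arm(steps=[[0.3, 0, 0, -0.05, 0, 0, 0], [0.3, 0, 0, -0.09, 0, 0, 0], [0.3, 0.19, 0.043, -0.09, 0, 0, 0], [0.3, 0.19, 0.043, -0.09, 0, 0, 0], [0.3, 0.19, 0.043, -0.09, 0, 0, 0]])

```text
t: 11.08
tool_pos: [0.5019, 0.1773, 0.2167]
orientation: [-1.584, -2.706, 0.014]
force: [1.4, 0.2, -0.3]
opening: 0.0648
```

```bash
python3 -c "
from go import *
rel([.5,.18],.2,119.5)
c=robot.read_camera('top');tipcheck(c); cv2.imwrite('pics/top7.png',cv2.resize(c['image'][180:260,240:330,::-1],None,fx=7,fy=7,interpolation=cv2.INTER_CUBIC))"
```

```text
t 11.075 pos [0.5019 0.1773 0.2167] xang 119.32 F [ 1.44  0.17 -0.28] op 0.0648 q6 -0.27
rel [ 0.0032 -0.0001  0.0167] [-0.0108 -0.0004 -0.0032]
line ang -73.68160412564373 npts 2 mark offset from pointer line mm (+=ccw) 1.967918168704389
ang ptr -60.75604889727526 mark -60.71743081557666 line-axis off mm -10.35455862038104
ang ptr -58.99242188424519 mark -59.23832523611982 line-axis off mm -11.328491873391595
```

View pics/top7.png

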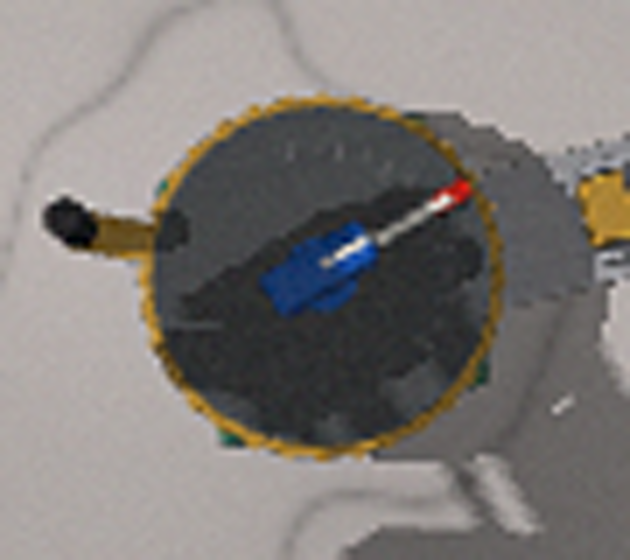

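```bash
sed -i 's/col-85,0/col-col.min()-25,0/; s/w\[v0\]>60/w[v0]>20/' go.py; python3 -c "
from go import *
c=robot.read_camera('top')
I=c['image'].astype(float)
for u in range(294,307): print(u,I[203:214,u].astype(int).tolist())
tipcheck(c)"
```

```text
294 [[66, 69, 72], [80, 81, 82], [85, 86, 85], [67, 71, 69], [73, 73, 74], [39, 46, 44], [36, 41, 43], [47, 49, 50], [45, 46, 46], [36, 39, 43], [143, 142, 136]]
295 [[94, 96, 96], [82, 81, 86], [69, 71, 76], [75, 72, 72], [70, 72, 74], [76, 75, 80], [43, 46, 43], [48, 44, 43], [36, 41, 43], [86, 90, 85], [144, 142, 137]]
296 [[74, 72, 76], [74, 72, 76], [69, 70, 72], [69, 72, 74], [69, 69, 72], [67, 68, 72], [43, 45, 42], [39, 40, 41], [63, 64, 65], [142, 139, 131], [93, 91, 92]]
297 [[72, 72, 74], [67, 70, 74], [71, 75, 75], [82, 81, 85], [68, 70, 72], [75, 76, 78], [41, 40, 45], [31, 33, 39], [83, 85, 81], [142, 141, 134], [54, 54, 56]]
298 [[69, 74, 74], [70, 74, 73], [80, 81, 84], [86, 85, 89], [72, 71, 73], [69, 71, 68], [34, 38, 38], [133, 131, 128], [240, 237, 226], [95, 92, 94], [39, 40, 40]]
299 [[71, 70, 72], [71, 74, 75], [74, 74, 75], [68, 69, 72], [73, 74, 76], [64, 67, 67], [71, 74, 75], [234, 229, 221], [239, 237, 227], [43, 43, 44], [32, 35, 37]]
300 [[71, 74, 75], [70, 73, 73], [71, 71, 73], [69, 72, 76], [66, 69, 71], [82, 84, 87], [170, 167, 166], [236, 235, 225],
[... 610 characters left out ...]
76, 24, 6], [172, 138, 130], [111, 38, 40], [60, 67, 69], [67, 68, 72], [66, 72, 72], [72, 73, 75]]
305 [[104, 79, 31], [56, 48, 23], [107, 39, 41], [180, 23, 20], [178, 31, 26], [189, 30, 23], [43, 45, 47], [64, 69, 74], [67, 70, 70], [70, 71, 72], [73, 77, 76]]
306 [[107, 105, 108], [101, 83, 52], [69, 33, 6], [221, 46, 34], [179, 23, 10], [95, 34, 28], [35, 43, 45], [66, 68, 71], [75, 78, 77], [70, 69, 71], [74, 76, 77]]
line ang -59.522318971066525 npts 9 mark offset from pointer line mm (+=ccw) -0.37896756065474885
ang ptr -60.72944781776899 mark -60.71743081557666 line-axis off mm 0.7666570759614615
ang ptr -58.46274626276941 mark -59.23832523611982 line-axis off mm -0.6431992848370991
```

The pointer line now meets the mark within about 0.4 mm. Next is the lock ring: close the jaws and go behind the post.

```bash
cat >> go.py <<'E'
A=np.array([.558,-.0042])
def arc(th,back,z=.070,r=.088):
    t=np.radians(th); e=np.array([np.cos(t),np.sin(t)]); tg=np.array([np.sin(t),-np.cos(t)])
    print("tangential F",round(float(robot.read_state()["force"][:2]@tg),2),"radial",round(float(robot.read_state()["force"][:2]@e),2))
    rel(A+r*e-back*tg,z,th+90)
E
python3 -c "
from go import *
arc(79,.032,.15)"
```

```text
tangential F 0.65 radial -0.21
t 11.175 pos [0.5005 0.1811 0.2166] xang 119.7 F [ 0.6  -0.33 -0.24] op 0.0653 q6 -0.27
rel [-0.102  -0.008   0.0664] [-0.0091 -0.007  -0.8604]
```

>>> jog_arm(steps=[[1, -0.05, -0.004, 0, -0.009, -0.007, -0.86], [1, -0.102, -0.008, 0.03, -0.009, -0.007, -0.86], [1, -0.102, -0.008, 0.066, -0.009, -0.007, -0.86], [1, -0.102, -0.008, 0.066, -0.009, -0.007, -0.86], [1, -0.102, -0.008, 0.066, -0.009, -0.007, -0.86]], force=20)

```text
t: 11.8
tool_pos: [0.543, 0.0873, 0.1495]
orientation: [-0.295, -3.126, 0.001]
force: [0.1, 0.3, 0.2]
opening: 0.0195
```

```bash
python3 -c "
from go import *
arc(79,.032,.07)
c=robot.read_camera('side'); cv2.imwrite('pics/side8.png',cv2.resize(c['image'][170:270,230:330,::-1],None,fx=6,fy=6))"
```

```text
tangential F 0.08 radial 0.3
t 11.8 pos [0.543  0.0873 0.1495] xang 169.21 F [0.14 0.28 0.17] op 0.0195 q6 -1.32
rel [-0.0003  0.0011  0.0794] [-0.0006 -0.0015  0.0037]
```

View pics/side8.png

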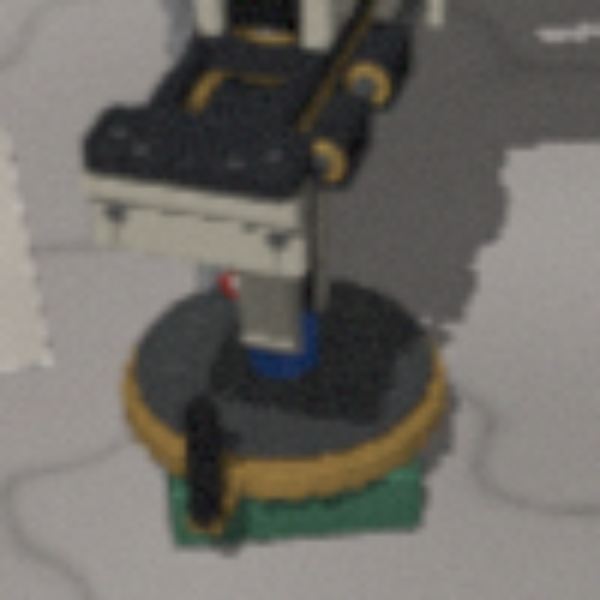

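>>> jog_arm(steps=[[1, 0, 0.001, 0.03, 0, 0, 0], [1, 0, 0.001, 0.06, 0, 0, 0], [1, 0, 0.001, 0.079, 0, 0, 0], [1, 0, 0.001, 0.079, 0, 0, 0], [1, 0, 0.001, 0.079, 0, 0, 0]])

```text
t: 12.48
tool_pos: [0.5442, 0.0884, 0.0721]
orientation: [0.288, 3.128, -0.0]
force: [0.1, -1.5, -0.9]
opening: 0.0006
```

```bash
python3 -c "
from go import *
arc(79,.032,.07)
arc(79,.016,.07)
c=robot.read_camera('side'); cv2.imwrite('pics/side9.png',cv2.resize(c['image'][170:270,230:330,::-1],None,fx=6,fy=6))"
```

```text
tangential F 0.4 radial -1.41
t 12.475 pos [0.5442 0.0884 0.0721] xang 169.48 F [ 0.13 -1.46 -0.94] op 0.0006 q6 -1.32
rel [ 0.0008 -0.0002  0.0021] [-0.      0.0007  0.0083]
tangential F 0.4 radial -1.41
t 12.475 pos [0.5442 0.0884 0.0721] xang 169.48 F [ 0.13 -1.46 -0.94] op 0.0006 q6 -1.32
rel [-0.0152 -0.0004  0.0021] [-0.      0.0007  0.0083]
```

View pics/side9.png

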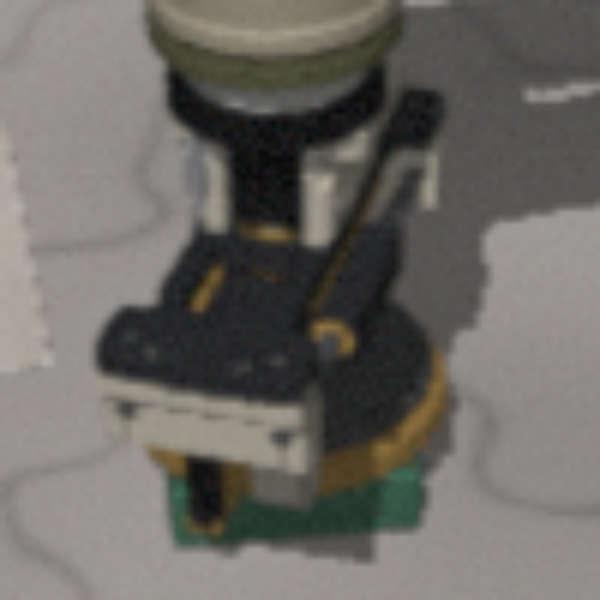

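```bash
cat >> go.py <<'E'
def rows(ds,b=.016,r=.088,dz=0.002):
    for d in ds: print([1,round(b*(np.cos(d)-1)-r*np.sin(d),4),round(b*np.sin(d)+r*(np.cos(d)-1),4),dz,0,0,d])
E
python3 -c "
from go import *
rows([.05,.1,.15,.2,.25],.032)"
```

```text
[1, np.float64(-0.0044), np.float64(0.0015), 0.002, 0, 0, 0.05]
[1, np.float64(-0.0089), np.float64(0.0028), 0.002, 0, 0, 0.1]
[1, np.float64(-0.0135), np.float64(0.0038), 0.002, 0, 0, 0.15]
[1, np.float64(-0.0181), np.float64(0.0046), 0.002, 0, 0, 0.2]
[1, np.float64(-0.0228), np.float64(0.0052), 0.002, 0, 0, 0.25]
```

>>> jog_arm(steps=[[1, -0.005, 0, 0.002, 0, 0, 0], [1, -0.01, 0, 0.002, 0, 0, 0], [1, -0.014, 0, 0.002, 0, 0, 0], [1, -0.017, 0, 0.002, 0, 0, 0], [1, -0.02, 0, 0.002, 0, 0, 0]])

```text
t: 13.15
tool_pos: [0.5641, 0.0849, 0.0703]
orientation: [0.288, 3.128, 0.0]
force: [-0.8, 0.3, 0.2]
opening: 0.0009
```

```bash
python3 -c "
from go import *
arc(79,.016)
rows([.05,.1,.15,.2,.25],.016,dz=0)
c=robot.read_camera('side'); cv2.imwrite('pics/side10.png',cv2.resize(c['image'][200:270,230:330,::-1],None,fx=6,fy=6))"
```

```text
tangential F -0.83 radial 0.15
t 13.15 pos [0.5641 0.0849 0.0703] xang 169.49 F [-0.79  0.31  0.21] op 0.0009 q6 -1.33
rel [ 0.005  -0.0005  0.0003] [0.0002 0.0007 0.0085]
[1, np.float64(-0.0044), np.float64(0.0007), 0, 0, 0, 0.05]
[1, np.float64(-0.0089), np.float64(0.0012), 0, 0, 0, 0.1]
[1, np.float64(-0.0133), np.float64(0.0014), 0, 0, 0, 0.15]
[1, np.float64(-0.0178), np.float64(0.0014), 0, 0, 0, 0.2]
[1, np.float64(-0.0223), np.float64(0.0012), 0, 0, 0, 0.25]
```

View pics/side10.png

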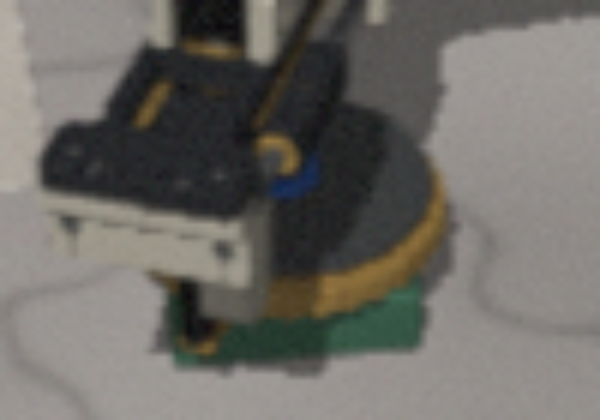

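>>> jog_arm(steps=[[1, -0.0044, 0.0007, 0, 0, 0, 0.05], [1, -0.0089, 0.0012, 0, 0, 0, 0.1], [1, -0.0133, 0.0014, 0, 0, 0, 0.15], [1, -0.0178, 0.0014, 0, 0, 0, 0.2], [1, -0.0223, 0.0012, 0, 0, 0, 0.25]])

```text
t: 13.82
tool_pos: [0.5862, 0.0817, 0.07]
orientation: [0.678, 3.067, -0.0]
force: [-1.2, -0.3, 0.3]
opening: 0.0005
```

```bash
python3 -c "
from go import *
arc(62,.016)"
```

```text
tangential F -0.96 radial -0.8
t 13.825 pos [0.5862 0.0817 0.07  ] xang 155.07 F [-1.22 -0.25  0.28] op 0.0005 q6 -1.08
rel [ 0.0006 -0.0011  0.    ] [-0.0002  0.0002  0.0535]
```

```bash
python3 -c "
from go import *
arc(58,.016);arc(54,.016);arc(50,.016)"
```

```text
tangential F -0.9 radial -0.86
t 13.825 pos [0.5862 0.0817 0.07  ] xang 155.07 F [-1.22 -0.25  0.28] op 0.0005 q6 -1.08
rel [-0.0056 -0.0005  0.    ] [-0.0002  0.0002  0.1233]
tangential F -0.84 radial -0.92
t 13.825 pos [0.5862 0.0817 0.07  ] xang 155.07 F [-1.22 -0.25  0.28] op 0.0005 q6 -1.08
rel [-0.0118 -0.0004  0.    ] [-0.0002  0.0002  0.1932]
tangential F -0.77 radial -0.98
t 13.825 pos [0.5862 0.0817 0.07  ] xang 155.07 F [-1.22 -0.25  0.28] op 0.0005 q6 -1.08
rel [-0.0181 -0.0007  0.    ] [-2.00e-04  2.00e-04  2.63e-01]
```

>>> jog_arm(steps=[[1, -0.0045, -0.0005, 0, 0, 0, 0.1], [1, -0.009, -0.0005, 0, 0, 0, 0.16], [1, -0.0135, -0.0005, 0, 0, 0, 0.21], [1, -0.018, -0.0007, 0, 0, 0, 0.26], [1, -0.018, -0.0007, 0, 0, 0, 0.26]])

```text
t: 14.45
tool_pos: [0.6023, 0.0734, 0.0699]
orientation: [1.07, 2.954, -0.0]
force: [0.1, -0.5, -0.6]
opening: 0.0005
```

```bash
python3 -c "
from go import *
for t in (49,48,47,46):arc(t,.016)"
```

```text
tangential F 0.46 radial -0.31
t 14.45 pos [0.6023 0.0734 0.0699] xang 140.18 F [ 0.14 -0.54 -0.59] op 0.0005 q6 -0.84
rel [-0.0015  0.0003 -0.0001] [-0.0002  0.0002  0.0206]
tangential F 0.46 radial -0.3
t 14.45 pos [0.6023 0.0734 0.0699] xang 140.18 F [ 0.14 -0.54 -0.59] op 0.0005 q6 -0.84
rel [-0.003   0.0006 -0.0001] [-0.0002  0.0002  0.0381]
tangential F 0.47 radial -0.3
t 14.45 pos [0.6023 0.0734 0.0699] xang 140.18 F [ 0.14 -0.54 -0.59] op 0.0005 q6 -0.84
rel [-0.0045  0.0008 -0.0001] [-0.0002  0.0002  0.0555]
tangential F 0.47 radial -0.29
t 14.45 pos [0.6023 0.0734 0.0699] xang 140.18 F [ 0.14 -0.54 -0.59] op 0.0005 q6 -0.84
rel [-0.0061  0.0009 -0.0001] [-0.0002  0.0002  0.073 ]
```

>>> jog_arm(steps=[[1, -0.0015, 0.0003, 0, 0, 0, 0.02], [1, -0.003, 0.0006, 0, 0, 0, 0.038], [1, -0.005, 0.0008, 0, 0, 0, 0.06], [1, -0.005, 0.0008, 0, 0, 0, 0.06]])

```text
t: 14.95
tool_pos: [0.6068, 0.0707, 0.0699]
orientation: [1.159, 2.92, -0.001]
force: [-0.8, -0.3, 0.4]
opening: 0.0006
```

>>> jog_arm(steps=[[1, -0.0015, 0.0003, 0, 0, 0, 0.02], [1, -0.003, 0.0006, 0, 0, 0, 0.038], [1, -0.005, 0.0008, 0, 0, 0, 0.06], [1, -0.005, 0.0008, 0, 0, 0, 0.06]])

```text
t: 15.45
tool_pos: [0.6112, 0.0677, 0.0699]
orientation: [1.246, 2.883, -0.001]
force: [-0.1, -0.6, 0.8]
opening: 0.0004
```

```bash
python3 -c "
from go import *
for t in (43,42,40):arc(t,.016)"
```

```text
tangential F 0.38 radial -0.54
t 15.45 pos [0.6112 0.0677 0.0699] xang 133.25 F [-0.14 -0.65  0.81] op 0.0004 q6 -0.73
rel [-0.0003  0.0001 -0.0001] [-0.0001  0.0005  0.0043]
tangential F 0.39 radial -0.54
t 15.45 pos [0.6112 0.0677 0.0699] xang 133.25 F [-0.14 -0.65  0.81] op 0.0004 q6 -0.73
rel [-0.0018  0.0004 -0.0001] [-0.0001  0.0005  0.0217]
tangential F 0.41 radial -0.52
t 15.45 pos [0.6112 0.0677 0.0699] xang 133.25 F [-0.14 -0.65  0.81] op 0.0004 q6 -0.73
rel [-0.0049  0.0008 -0.0001] [-0.0001  0.0005  0.0567]
```

>>> jog_arm(steps=[[1, -0.0015, 0.0003, 0, 0, 0, 0.02], [1, -0.003, 0.0006, 0, 0, 0, 0.038], [1, -0.005, 0.0008, 0, 0, 0, 0.057], [1, -0.005, 0.0008, 0, 0, 0, 0.057]])

```text
t: 15.95
tool_pos: [0.6154, 0.0644, 0.0699]
orientation: [1.329, 2.846, -0.0]
force: [0.4, 0.2, -1.2]
opening: 0.0004
```

```bash
python3 -c "
from go import *
for t in (40,):arc(t,.016)
c=robot.read_camera('side'); cv2.imwrite('pics/side11.png',cv2.resize(c['image'][200:270,230:330,::-1],None,fx=6,fy=6))"
```

```text
tangential F 0.09 radial 0.49
t 15.95 pos [0.6154 0.0644 0.0699] xang 129.95 F [ 0.43  0.25 -1.23] op 0.0004 q6 -0.68
rel [ 0.0003 -0.0001 -0.0001] [-0.      0.0007 -0.0009]
```

View pics/side11.png

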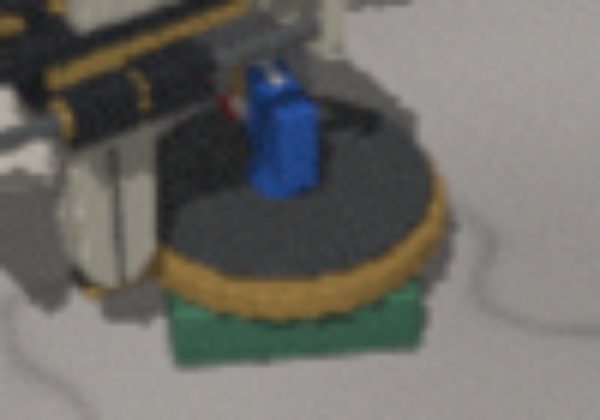

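The post is hidden behind the fingers, the lever end shows just under them at zoom (95,290), and the pointer is still on the mark at zoom (232,105). I'll keep pushing.

>>> jog_arm(steps=[[1, -0.0015, 0.0003, 0, 0, 0, 0.02], [1, -0.003, 0.0006, 0, 0, 0, 0.038], [1, -0.005, 0.0008, 0, 0, 0, 0.057], [1, -0.005, 0.0008, 0, 0, 0, 0.057]])

```text
t: 16.5
tool_pos: [0.6194, 0.061, 0.07]
orientation: [1.409, 2.807, -0.0]
force: [-0.4, 0.0, -0.3]
opening: 0.0009
```

>>> jog_arm(steps=[[1, -0.0015, 0.0003, 0, 0, 0, 0.02], [1, -0.003, 0.0006, 0, 0, 0, 0.038], [1, -0.005, 0.0008, 0, 0, 0, 0.057], [1, -0.005, 0.0008, 0, 0, 0, 0.057]])

```text
t: 17.0
tool_pos: [0.6231, 0.0573, 0.07]
orientation: [1.489, 2.765, -0.0]
force: [-0.3, 0.6, -0.5]
opening: 0.0002
```

```bash
python3 -c "
from go import *
for t in (34,30):arc(t,.016)"
```

```text
tangential F -0.64 radial 0.09
t 17.0 pos [0.6231 0.0573 0.07  ] xang 123.38 F [-0.28  0.58 -0.5 ] op 0.0002 q6 -0.57
rel [ 0.0015 -0.0004  0.    ] [ 0.0004  0.0011 -0.0108]
tangential F -0.65 radial 0.04
t 17.0 pos [0.6231 0.0573 0.07  ] xang 123.38 F [-0.28  0.58 -0.5 ] op 0.0002 q6 -0.57
rel [-0.0047  0.0006  0.    ] [0.0004 0.0011 0.059 ]
```

>>> jog_arm(steps=[[1, -0.0015, 0.0003, 0, 0, 0, 0.02], [1, -0.003, 0.0006, 0, 0, 0, 0.038], [1, -0.005, 0.0007, 0, 0, 0, 0.06], [1, -0.005, 0.0007, 0, 0, 0, 0.06]])

```text
t: 17.5
tool_pos: [0.6266, 0.0533, 0.07]
orientation: [1.572, 2.718, -0.0]
force: [-1.1, 0.3, 0.5]
opening: 0.0003
```

>>> jog_arm(steps=[[1, -0.0015, 0.0003, 0, 0, 0, 0.02], [1, -0.003, 0.0006, 0, 0, 0, 0.038], [1, -0.003, 0.0006, 0, 0, 0, 0.038]])

```text
t: 17.88
tool_pos: [0.6287, 0.0509, 0.07]
orientation: [1.624, 2.687, -0.0]
force: [-0.8, -0.2, 0.9]
opening: 0.0002
```

```bash
python3 -c "
from go import *
for t in (28,24):arc(t,.016)"
```

```text
tangential F -0.15 radial -0.81
t 17.875 pos [0.6287 0.0509 0.07  ] xang 117.7 F [-0.79 -0.25  0.88] op 0.0002 q6 -0.48
rel [ 0.0006 -0.0003  0.    ] [ 0.0006  0.0013 -0.0052]
tangential F -0.09 radial -0.82
t 17.875 pos [0.6287 0.0509 0.07  ] xang 117.7 F [-0.79 -0.25  0.88] op 0.0002 q6 -0.48
rel [-0.0056  0.0006  0.    ] [0.0006 0.0013 0.0646]
```

>>> jog_arm(steps=[[1, -0.0015, 0.0002, 0, 0, 0, 0.02], [1, -0.003, 0.0004, 0, 0, 0, 0.038], [1, -0.005, 0.0005, 0, 0, 0, 0.058], [1, -0.005, 0.0005, 0, 0, 0, 0.058]])

```text
t: 18.38
tool_pos: [0.6317, 0.0465, 0.0701]
orientation: [1.702, 2.638, -0.0]
force: [-0.0, -0.4, -0.1]
opening: 0.0002
```

```bash
python3 -c "
from go import *
for t in (24,20):arc(t,.016)"
```

```text
tangential F 0.33 radial -0.2
t 18.375 pos [0.6317 0.0465 0.0701] xang 114.35 F [-0.05 -0.38 -0.06] op 0.0002 q6 -0.43
rel [-0.0003  0.      0.0001] [0.001  0.0015 0.0061]
tangential F 0.34 radial -0.17
t 18.375 pos [0.6317 0.0465 0.0701] xang 114.35 F [-0.05 -0.38 -0.06] op 0.0002 q6 -0.43
rel [-0.0065  0.0009  0.0001] [0.001  0.0015 0.0759]
```

>>> jog_arm(steps=[[1, -0.0015, 0.0002, 0, 0, 0, 0.02], [1, -0.003, 0.0005, 0, 0, 0, 0.038], [1, -0.005, 0.0007, 0, 0, 0, 0.058], [1, -0.005, 0.0007, 0, 0, 0, 0.058]])

```text
t: 18.88
tool_pos: [0.6346, 0.042, 0.0702]
orientation: [1.779, 2.587, 0.0]
force: [-1.0, 0.7, -1.1]
opening: 0.0008
```

```bash
python3 -c "
from go import *
for t in (20,16):arc(t,.016)
for n in('side','top'):
    c=robot.read_camera(n); cv2.imwrite('pics/%s12.png'%n,cv2.resize(c['image'][180:270,220:330,::-1],None,fx=6,fy=6))"
```

```text
tangential F -1.02 radial -0.69
t 18.875 pos [0.6346 0.042  0.0702] xang 110.99 F [-1.    0.73 -1.12] op 0.0008 q6 -0.38
rel [-0.0012  0.0003  0.0002] [0.0012 0.0016 0.0173]
tangential F -0.97 radial -0.76
t 18.875 pos [0.6346 0.042  0.0702] xang 110.99 F [-1.    0.73 -1.12] op 0.0008 q6 -0.38
rel [-0.0074  0.001   0.0002] [0.0012 0.0015 0.0871]
```

View pics/side12.png

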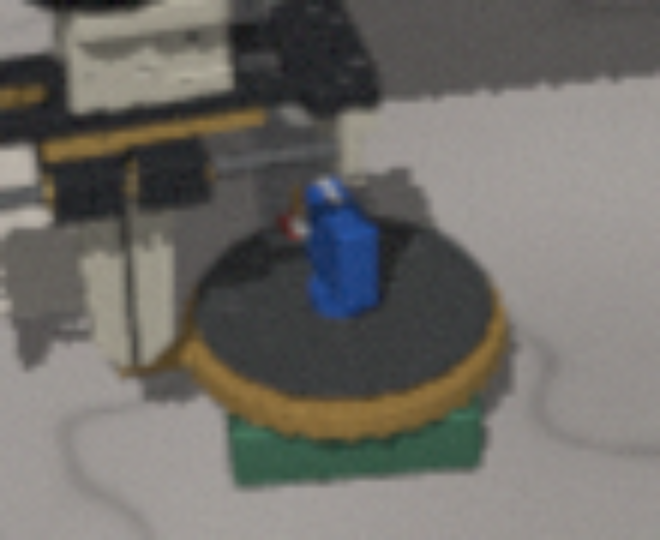

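>>> jog_arm(steps=[[1, -0.0015, 0.0002, 0, 0, 0, 0.02], [1, -0.003, 0.0005, 0, 0, 0, 0.038], [1, -0.005, 0.0007, 0, 0, 0, 0.06], [1, -0.005, 0.0007, 0, 0, 0, 0.06]])

```text
t: 19.48
tool_pos: [0.6371, 0.0374, 0.0702]
orientation: [1.855, 2.533, 0.0]
force: [0.0, -0.2, -0.8]
opening: 0.0008
```

```bash
python3 -c "
from go import *
for t in (18,14):arc(t,.016)"
```

```text
tangential F 0.21 radial -0.04
t 19.475 pos [0.6371 0.0374 0.0702] xang 107.55 F [ 0.03 -0.21 -0.77] op 0.0008 q6 -0.33
rel [ 0.0008 -0.0001  0.0002] [ 0.0013  0.0017 -0.0078]
tangential F 0.21 radial -0.02
t 19.475 pos [0.6371 0.0374 0.0702] xang 107.55 F [ 0.03 -0.21 -0.77] op 0.0008 q6 -0.33
rel [-0.0053  0.0009  0.0002] [0.0013 0.0017 0.062 ]
```

>>> jog_arm(steps=[[1, -0.0015, 0.0002, 0, 0, 0, 0.02], [1, -0.003, 0.0005, 0, 0, 0, 0.038], [1, -0.005, 0.0008, 0, 0, 0, 0.06], [1, -0.005, 0.0008, 0, 0, 0, 0.06]])

```text
t: 19.98
tool_pos: [0.6392, 0.0331, 0.0701]
orientation: [1.931, 2.476, 0.0]
force: [-1.6, 2.4, -0.2]
opening: 0.0003
```

```bash
python3 -c "
from go import *
for t in (14,11):arc(t,.016)"
```

```text
tangential F -2.72 radial -0.98
t 19.975 pos [0.6392 0.0331 0.0701] xang 104.09 F [-1.61  2.41 -0.2 ] op 0.0003 q6 -0.27
rel [-0.0006  0.0001  0.0001] [0.0012 0.001  0.0015]
tangential F -2.67 radial -1.13
t 19.975 pos [0.6392 0.0331 0.0701] xang 104.09 F [-1.61  2.41 -0.2 ] op 0.0003 q6 -0.27
rel [-0.0052  0.0009  0.0001] [0.0012 0.001  0.0538]
```

Force has begun to rise, so I'll use small steps.

>>> jog_arm(steps=[[1, -0.001, 0.0002, 0, 0, 0, 0.01], [1, -0.002, 0.0003, 0, 0, 0, 0.02], [1, -0.002, 0.0003, 0, 0, 0, 0.02]])

```text
t: 20.35
tool_pos: [0.6398, 0.032, 0.07]
orientation: [1.957, 2.457, 0.001]
force: [-1.8, 4.8, 0.3]
opening: 0.0004
```

```bash
python3 -c "
from go import *
for t in (13,11):arc(t,.016)"
```

```text
tangential F -5.11 radial -0.62
t 20.35 pos [0.6398 0.032  0.07  ] xang 102.93 F [-1.76  4.84  0.34] op 0.0004 q6 -0.26
rel [-0.0009  0.0001  0.    ] [ 0.001  -0.     -0.0012]
tangential F -5.09 radial -0.8
t 20.35 pos [0.6398 0.032  0.07  ] xang 102.93 F [-1.76  4.84  0.34] op 0.0004 q6 -0.26
rel [-0.0039  0.0007  0.    ] [ 0.001  -0.0001  0.0337]
```

>>> jog_arm(steps=[[1, -0.001, 0.0002, 0, 0, 0, 0.008], [1, -0.002, 0.0003, 0, 0, 0, 0.016], [1, -0.003, 0.0005, 0, 0, 0, 0.024], [1, -0.004, 0.0006, 0, 0, 0, 0.03], [1, -0.004, 0.0006, 0, 0, 0, 0.03]])

```text
t: 20.98
tool_pos: [0.6409, 0.0296, 0.0699]
orientation: [-1.993, -2.427, -0.003]
force: [-2.2, 7.7, 0.5]
opening: 0.0002
```

```bash
python3 -c "
from go import *
for t in (11,9):arc(t,.016)"
```

```text
tangential F -7.99 radial -0.69
t 20.975 pos [0.6409 0.0296 0.0699] xang 101.22 F [-2.2   7.71  0.52] op 0.0002 q6 -0.23
rel [-0.0014  0.0002 -0.0001] [ 0.0005 -0.0021  0.0039]
tangential F -7.96 radial -0.97
t 20.975 pos [0.6409 0.0296 0.0699] xang 101.22 F [-2.2   7.71  0.52] op 0.0002 q6 -0.23
rel [-0.0045  0.0007 -0.0001] [ 0.0005 -0.0021  0.0388]
```

>>> jog_arm(steps=[[1, -0.0015, 0.0002, 0, 0, 0, 0.01], [1, -0.0025, 0.0004, 0, 0, 0, 0.02], [1, -0.0035, 0.0005, 0, 0, 0, 0.03], [1, -0.0043, 0.0006, 0, 0, 0, 0.035], [1, -0.0043, 0.0006, 0, 0, 0, 0.035]])

```text
t: 21.6
tool_pos: [0.6418, 0.0276, 0.0697]
orientation: [-2.033, -2.39, -0.005]
force: [-2.6, 11.4, 1.8]
opening: 0.0
```

```bash
python3 -c "
from go import *
for t in (10,8):arc(t,.016)"
```

```text
tangential F -11.64 radial -0.58
t 21.6 pos [0.6418 0.0276 0.0697] xang 99.25 F [-2.59 11.36  1.79] op 0.0 q6 -0.2
rel [-0.0007 -0.     -0.0003] [-0.0001 -0.005  -0.0132]
tangential F -11.61 radial -0.99
t 21.6 pos [0.6418 0.0276 0.0697] xang 99.25 F [-2.59 11.36  1.79] op 0.0 q6 -0.2
rel [-0.0038  0.0005 -0.0003] [-0.0002 -0.005   0.0217]
```

11.6 N on the post, so I'll back off now without dragging it.

>>> jog_arm(steps=[[1, 0.006, 0, 0, 0, 0, 0], [1, 0.015, 0, 0, 0, 0, 0], [1, 0.025, 0, 0, 0, 0, 0], [1, 0.03, 0, -0.02, 0, 0, 0], [1, 0.03, 0, -0.06, 0, 0, 0]])

```text
t: 22.22
tool_pos: [0.6356, 0.0574, 0.1296]
orientation: [-2.03, -2.389, -0.001]
force: [0.1, 0.8, 0.5]
opening: 0.0005
```

>>> jog_arm(steps=[[1, 0, 0, -0.06, 0, 0, 0], [1, 0, 0, -0.1, 0, 0, 0], [1, 0.06, -0.02, -0.1, 0, 0, 0], [1, 0.12, -0.05, -0.1, 0, 0, 0], [1, 0.18, -0.1, -0.1, 0, 0, 0]])

```text
t: 22.85
tool_pos: [0.5232, 0.2062, 0.2328]
orientation: [-2.031, -2.39, -0.005]
force: [-0.4, 0.9, 0.5]
opening: 0.0002
```

>>> jog_arm(steps=[[1, 0.06, -0.05, 0, 0, 0, 0], [1, 0.06, -0.05, 0, 0, 0, 0], [1, 0.06, -0.05, 0, 0, 0, 0], [1, 0.06, -0.05, 0, 0, 0, 0]])

```text
t: 23.35
tool_pos: [0.4653, 0.2565, 0.2337]
orientation: [-2.033, -2.39, -0.005]
force: [0.6, -0.5, 0.2]
opening: 0.0004
```

```bash
python3 -c "
from go import *
st=robot.read_state();print(st['t'],st['tool_pos'],st['force'])
for n in('side','top'):
    c=robot.read_camera(n); cv2.imwrite('pics/%s13.png'%n,c['image'][:,:,::-1]); cv2.imwrite('pics/%s13z.png'%n,cv2.resize(c['image'][180:260,230:330,::-1],None,fx=7,fy=7,interpolation=cv2.INTER_CUBIC))
tipcheck(c)"
```

```text
23.35 [0.46531624 0.25652278 0.23366162] [ 0.60496346 -0.49022359  0.2357012 ]
line ang -60.90580376410571 npts 9 mark offset from pointer line mm (+=ccw) -0.13889638241677843
ang ptr -60.40450555989853 mark -60.71743081557666 line-axis off mm -0.3194819506230196
ang ptr -58.13117319779832 mark -59.23832523611982 line-axis off mm -1.690128968980748
```

View pics/top13z.png

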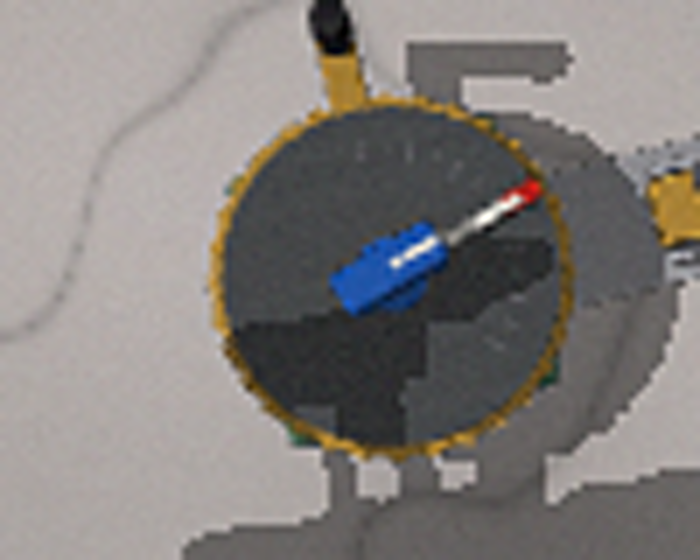

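View pics/side13.png

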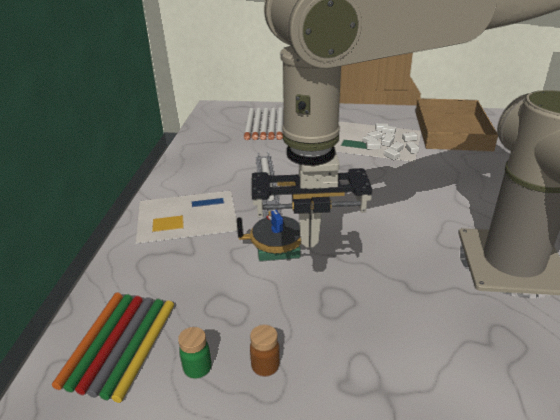

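The top view shows the pointer still on the mark: the white tip meets red at zoom (525,193). The post has moved round to zoom (332,25). In the side view the jars at (195,353) and (265,350) are in their first places. I'll check the candle against the first picture and then hand in.

```bash
python3 -c "
from go import *
a=cv2.imread('pics/top0.png').astype(int);b=cv2.imread('pics/top13.png').astype(int)
for n,(x0,x1,y0,y1) in dict(candle=(355,470,165,210),green=(118,158,165,195),amber=(125,163,215,245)).items(): print(n,abs(a-b)[y0:y1,x0:x1].max(2).__gt__(60).sum())
robot.close_job()"
```

```text
candle 0
green 0
amber 522
the job is handed in; nothing more can be done
```

View pics/top13.png

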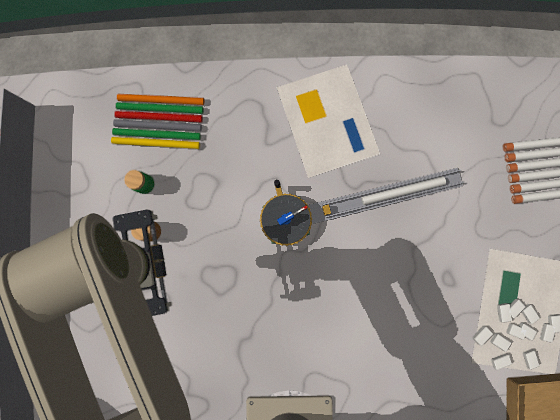

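The job is done and handed in at about 23.5 s, inside the 70 s limit, with the gripper empty and clear of the gauge.

- **Knob:** I turned it clockwise about 0.9 rad, released it to look, then regripped and trimmed it 0.03 rad. After the ring was tightened, the last picture still showed the pointer line 0.1 to 0.4 mm from the mark's centre. The angle check gave 0.3° or 1.1° short, depending on which estimate of the knob's axis I used.
- **Lock ring:** only after the knob was set did I push the post clockwise. It ran freely for about 1.1 rad, seated at about 5 N, and I stopped at 11.6 N on the post. I then backed straight off without pulling it back. I did not test its tightness again after letting go.
- **Loose things:** the pixels of the candle and green jar did not change from the first picture. The same check failed for the amber jar because the gripper hung over it in the top view. The side picture shows it upright in its first place, and the tool at z of about 0.23 m was well above it.

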